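# Switch the ball divider to its other chute

### The arm

A 6-joint arm with a two-finger parallel gripper is mounted at the origin on the work surface. World frame = base frame: x ahead of the robot, y to its left, z up, the work surface at z = 0. Lengths are in m, angles in rad, forces in N, time in s.
With the tool pointing down it reaches from about 0.25 to 0.775 m from the base axis. Payload 4 kg.
Tool frame: the origin (TCP) lies between the finger pads; the fingertips stand 11 mm ahead of it and the grasp point (between the pads) lies 8 mm behind it; z points along the fingers, y is the direction in which the jaws open and shut (so a half turn about z gives the same grasp; the last joint's range is limited). The gripper opens to 85 mm and grips with 20 to 120 N. Pads are 22 mm wide; open, the fingers measure 114 mm over their backs; the gripper's body (76 mm by 85 mm) begins 54 mm behind the grasp point. The pads swing forward as they close: fully open they stand 13 mm farther back than shut.
Start: joints at [1.107, 0.087, 1.371, -0, 1.684, -0.103], TCP at [0.194, 0.515, 0.203] pointing down, gripper open.
Joint ranges: [-3.1, 3.1], [-0.76, 2.03], [0.27, 2.55], [-1.08, 4.22], [0.17, 2.65], [-2.57, 2.57]. Speed limits (rad/s): [2.79, 2.79, 3.14, 3.14, 3.14, 3.14].

### API

Orientations are given as a unit quaternion [w, x, y, z].
In Python, from workcell import ctrl, grab_frame, get_calibration, job gives the robot as it stands.
- The arm moves only by the tool move_arm, never from a script. Its argument "moves" is a list of rows, each an object of numbers: "tx", "ty", "tz": the shift along the world's x, y, z in units of 50 mm (1.0 is 50 mm); "wx", "wy", "wz": the turn, a rotation vector about the world's x, y, z in degrees; "gripper": the closure, from 0 (fully open) to 1 (shut). A call has 1 to 20 rows; each row shifts and turns the pose as measured when the row begins; what a row does not reach is not made up. A row lasts 1/8 s, in which the tool goes at most 62.5 mm and 10.7 degrees, less where a joint would pass 70% of its speed; a pose out of reach is approached as far as the arm can. A call is refused whole if a number of a shift passes 1 or a number of a turn 10.7, either way. A call with a gripper value outside its range is refused whole. The fingers move at their own pace and stop on an object; "grip_force" is the grip in N (left out, the last holds). Time passes only in rows, so rows that do not move let the fingers close. It gives the time, the measured TCP pose, the force and the opening at its end, in the units of the state.
- ctrl.get_state(): the state, without advancing time (a new reading comes with each control period).
- grab_frame(name): name is "scene" or "top" or "wrist"; returns (picture, depth): 384x512x3 uint8, red, green, blue; 384x512 float32, m along the optical axis (not along the pixel's ray), 0 where there is no reading.
- get_calibration(name): a dict with "mtx" (3x3 intrinsics, pixels), "eye" and "orientation" of the camera in the world; the wrist camera has in their place "mount" (4x4, takes a point from camera to tool coordinates, whose origin is the TCP and whose axes are the flange's). Camera axes: x right, y down, z forward; pixel columns grow to the right and rows downward; lengths in m; the calibration is good to about 2 mm. A picture is of the moment at which its call begins: read the wrist's pose just before it. get_calibration takes no time and is no camera call.
- job.finish_job(): hands the job in, once; it reports no verdict.
The state is a dict: "time_s": time; "qpos": joint angles; "joint_velocities": joint speeds; "joint_efforts": joint torques, N m; "tool_pos": TCP position; "orientation": TCP orientation; "contact_force": force on the tool from outside, world axes, zero at the start; "moment": the same for the moment, N m; "gripper_width": finger opening in m.
Only numpy, scipy, OpenCV 4.12 (cv2) and the standard library are available. Lean on these libraries where they do the work, as an engineer would, in place of code of your own. Each camera call takes 0.05 s, during which the arm holds its last target.

### The job

The seesaw gate of the ball divider leans to one side: rock it fully over its pivot to the other side by pressing down its raised thumb pad, then push the stop's upright tab sideways (to the left, seen from the robot) until the stop is fully open, so that the three waiting balls feed down the chute on the side that you pressed down. Use the outside of the fingers only: do not touch the balls, lift nothing, leave the ball already lying in each chute and the things around the divider where they are, and finish clear of everything once the balls lie still.

Things in the scene. Friction and masses are not known exactly. Their poses are not given: they have to be found in the camera images.
- stand: Aluminium ball divider on a fixed grey base plate 400 x 345 x 10 mm. Origin on the table straight below the seesaw's pivot; x points to the back (feed ramp side), y left, z up; yaw within 0.3 rad. The feed ramp, 33 mm wide, runs along y = 0 from x = +195 mm down to x = +24 mm at the seesaw; its walls are 145 mm above the table near the stop, 160 mm at the high end.
- seesaw (a joint): Tilt of the seesaw gate, rad: an open steel trough 220 x 54 mm, long along stand y, pivoting at its middle about stand x, 105 mm above the table. Positive = left end up (balls go right), negative = left end down (balls go left). Starts at either stop, +0.22 or -0.22. A weight on a mast (top 185 mm above the table) makes it tip on past level by itself; under 1.5 N on the raised pad moves it.
- pad_left (a point): Top centre of the seesaw's left thumb pad, a flat steel plate 45 x 45 x 5 mm, 85 mm left of the pivot and 55 mm in front of it. Raised it stands about 153 mm above the table, low about 116 mm; going down it also moves some 13 mm outwards (to the left). Moves with the seesaw. If it is the raised one, press it down from above.
- pad_right (a point): The same on the right pad, 85 mm right of the pivot; going down it moves some 13 mm to the right. Exactly one of the two pads starts raised.
- stop (a joint): Opening of the stop, m: a dark steel plate across the feed ramp that holds back the balls. 0 = closed; slides to stand +y (left); end stop at 0.045 = fully open. The balls run from about 0.027 on. It stays where it is left; friction 1.5 N.
- stop_tab (a point): Top centre of the stop's upright tab, about 207 mm above the table. The tab is 30 mm (stand x) x 10 mm (stand y) x 55 mm tall; its lower end is at 152 mm, just above ramp walls and balls (tops about 147 mm there). Push its right (-y) face towards +y. Moves with the stop.
- chute_left (a point): On the floor of the left chute at its low closed end, where one ball already lies. The chute is 35 mm wide, centred at stand y = +132 mm, and slopes from x = +25 mm to x = -165 mm; its side wall beside the seesaw's end is 125 mm high.
- chute_right (a point): The same in the right chute, centred at stand y = -132 mm; one ball already lies here.
- ball_a: white ceramic grinding ball, 22 mm across, 33 g, origin at its centre; waits in the feed ramp behind the stop
- ball_b: white ceramic grinding ball, 22 mm across, 33 g, origin at its centre; waits in the feed ramp behind the stop
- ball_c: white ceramic grinding ball, 22 mm across, 33 g, origin at its centre; waits in the feed ramp behind the stop
- ball_d: white ceramic grinding ball, 22 mm across, 33 g, origin at its centre; already lies in the right chute
- ball_e: white ceramic grinding ball, 22 mm across, 33 g, origin at its centre; already lies in the left chute
- pot: amber glass jar, 38 mm across, 40 mm tall, on the stand's base between the chutes (bystander; origin at its underside)
- weight: brass weight with a knob, 26 mm across, 38 mm tall, on the stand's base between the chutes (bystander; origin at its underside)
- bottle: white bottle, 64 mm across, 150 mm tall, left of the stand (bystander; origin at its underside)
- beaker: glass beaker, 70 mm across, 90 mm tall, right of the stand (bystander; origin at its underside)
- dish: shallow glass dish, 90 mm across, right of the stand (bystander; origin at its underside)
- driver: screwdriver lying left of the stand (bystander)
- slide_box: grey plastic box 85 x 30 x 28 mm, right of the stand (bystander; origin at its underside)

How it is judged:
On the way, in this order (a step that is already met when the one before it is completed fails the run):
1. the seesaw gate is rocked fully over to its other side while the stop is still closed (distance of pad_left from where it was at the start of the episode above 0.02 m and (value of joint seesaw below -0.17 rad or value of joint seesaw above 0.17 rad) and value of joint stop below 0.015 m), for 0.1 s.
2. the stop is pushed fully open with the gate still over (distance of pad_left from where it was at the start of the episode above 0.02 m and (value of joint seesaw below -0.17 rad or value of joint seesaw above 0.17 rad) and value of joint stop above 0.035 m), for 0.1 s.
At the end, for the whole second after the job is handed in: The seesaw leans to the side opposite to its start (beyond 0.17 rad of 0.22), the stop is open (above 35 mm of 45), the three waiting balls lie at rest in the lower half of the chute on that side, and the two earlier balls at rest in their own chutes (distance of pad_left from where it was at the start of the episode above 0.02 m and value of joint stop above 0.035 m and ((value of joint seesaw below -0.17 rad and y of each of ball_a, ball_b, ball_c in the frame of stand above 0.112 m and x of each of ball_a, ball_b, ball_c in the frame of stand below -0.06 m and z of each of ball_a, ball_b, ball_c in the frame of stand below 0.07 m and linear speed of each of ball_a, ball_b, ball_c below 0.03 m/s) or (value of joint seesaw above 0.17 rad and y of each of ball_a, ball_b, ball_c in the frame of stand below -0.112 m and x of each of ball_a, ball_b, ball_c in the frame of stand below -0.06 m and z of each of ball_a, ball_b, ball_c in the frame of stand below 0.07 m and linear speed of each of ball_a, ball_b, ball_c below 0.03 m/s)) and y of ball_d in the frame of stand below -0.112 m and x of each of ball_d, ball_e in the frame of stand below -0.06 m and z of each of ball_d, ball_e in the frame of stand below 0.07 m and linear speed of each of ball_d, ball_e below 0.03 m/s and y of ball_e in the frame of stand above 0.112 m); the robot touches nothing.
It fails at once if a ball is touched by the robot (contact force between any of the fingers, the arm and ball_a above 0.3 N or contact force between any of the fingers, the arm and ball_b above 0.3 N or contact force between any of the fingers, the arm and ball_c above 0.3 N or contact force between any of the fingers, the arm and ball_d above 0.3 N or contact force between any of the fingers, the arm and ball_e above 0.3 N).
It fails at once if a ball is lifted (height (world z) of any of ball_a, ball_b, ball_c above 0.18 m or height (world z) of any of ball_d, ball_e above 0.08 m).
It fails at once if a bystander is shifted by more than 30 mm or lifted (distance of any of pot, weight, bottle, beaker, dish, driver, slide_box from where it was at the start of the episode above 0.03 m).
It also fails if it takes over 45 s, if anything falls off the work surface, if the arm or the gripper's body presses on something with over 40 N, if the wrist force passes 120 N, or if a joint passes its speed limit or range.

## Working session

There is one attempt and no reset: what is moved stays moved. The work goes in short steps, Python scripts to look and compute and a tool call to move; the robot and the scene stay as the last step left them, time stands still between calls to the robot, and variables do not carry over. Pictures are saved under pics/ and viewed, and the job is handed in when it is done.

Besides the shell and the picture viewer there is one more tool, called after "Call:" as name(argument=value, ...) on one line, values as JSON. move_arm: Moves the arm, as the interface text tells. Its arguments: {"type":"object","properties":{"moves":{"type":"array"},"grip_force":{"type":"number"}},"required":["moves"]}

```bash
mkdir -p pics; cat > h.py <<'E'
from workcell import ctrl, grab_frame, get_calibration, job
import numpy as np, cv2
from scipy.spatial.transform import Rotation as R
def pose(name):
    c=get_calibration(name); return c
def shot(name,out):
    p,d=grab_frame(name); cv2.imwrite('pics/'+out+'.png',cv2.cvtColor(p,cv2.COLOR_RGB2BGR)); np.save('pics/'+out+'.npy',d); return p,d
def Rm(o):
    o=np.array(o,float)
    return o if o.shape==(3,3) else R.from_quat(o[[1,2,3,0]]).as_matrix()
def w(name,u,v,z):
    c=get_calibration(name);K=np.array(c['mtx']);r=np.linalg.inv(K)@[u,v,1]
    return np.array(c['eye'])+Rm(c['orientation'])@(r*z)
def onz(name,u,v,h):
    c=get_calibration(name);K=np.array(c['mtx']);r=Rm(c['orientation'])@np.linalg.inv(K)@[u,v,1];e=np.array(c['eye'])
    return e+r*(h-e[2])/r[2]
E
python3 - <<'E'
from h import *
for n in ('scene','top'):
    shot(n,n+'0'); print(get_calibration(n))
print(ctrl.get_state())
E
```

```text
{'mtx': array([[423.71117739,   0.        , 262.86994111],
       [  0.        , 423.71117739, 192.23862192],
       [  0.        ,   0.        ,   1.        ]]), 'eye': array([1.21097842, 0.29794397, 0.67386114]), 'orientation': array([-0.24362969,  0.48929071,  0.75414082, -0.36402034])}
{'mtx': array([[370.62911964,   0.        , 250.10944946],
       [  0.        , 370.62911964, 189.76516928],
       [  0.        ,   0.        ,   1.        ]]), 'eye': array([0.48629164, 0.02788635, 1.12268126]), 'orientation': array([ 0.02264307, -0.7010986 ,  0.71190723, -0.03370681])}
{'time_s': 0.1, 'qpos': array([ 1.10691482e+00,  8.79424073e-02,  1.37213436e+00,  1.74524828e-05,
        1.68358687e+00, -1.03094887e-01]), 'joint_velocities': array([-0.000963  , -0.00221354, -0.0038815 , -0.00031438,  0.00173539,
        0.00093132]), 'joint_efforts': array([ 2.54408114e-03, -3.53013039e+01, -3.14218605e+01, -2.19688018e-04,
        7.95103930e-03, -1.92383658e-05]), 'tool_pos': array([0.19392361, 0.5141365 , 0.20160687]), 'orientation': array([-2.97959839e-04,  1.79415462e-01,  9.83772850e-01, -9.91737173e-04]), 'contact_force': array([-0.15086335,  0.04974402,  0.52322505]), 'moment': array([0.01813624, 0.03103464, 0.00179231]), 'gripper_width': 0.08554867368918663}
```

View pics/scene0.png

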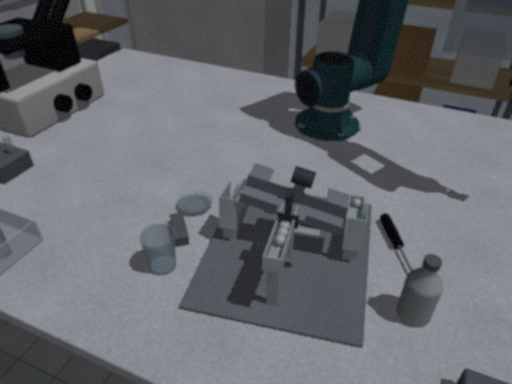

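View pics/top0.png

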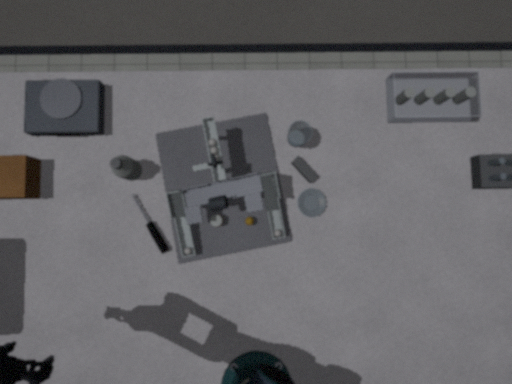

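```bash
python3 - <<'E'
import cv2
a=cv2.imread('pics/top0.png')
cv2.imwrite('pics/top0c.png',cv2.resize(a[80:260,170:370],None,fx=3.2,fy=3.2,interpolation=cv2.INTER_CUBIC))
E
```

```text
(no output)
```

View pics/top0c.png

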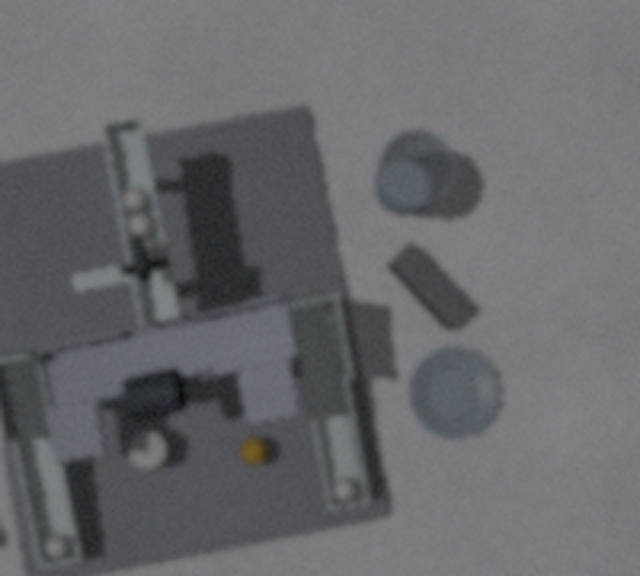

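The top view shows the left pad at crop (75,430) and the right pad at (268,390). The stop tab is near (150,265). Next I'll check the depth at these points.

```bash
python3 - <<'E'
from h import *
d=np.load('pics/top0.npy')
f=lambda x,y:(170+x/3.2,80+y/3.2)
for n,(x,y) in dict(padL=(72,432),padR=(268,392),weight=(153,393),trL=(80,370),trR=(270,330),tab=(150,262),b1=(140,225),b2=(135,200),bL=(55,545),bR=(345,488),tabA=(148,250),tabB=(135,265)).items():
    u,v=f(x,y); z=np.median(d[int(v)-1:int(v)+2,int(u)-1:int(u)+2]); print(n,w('top',u,v,z).round(4))
# base plate & height map
c=get_calibration('top');K=c['mtx'];vv,uu=np.mgrid[0:384,0:512]
P=np.stack([(uu-K[0,2])/K[0,0]*d,(vv-K[1,2])/K[1,1]*d,d],-1)@Rm(c['orientation']).T+c['eye']
H=P[...,2]; np.save('pics/P.npy',P)
im=np.clip(H/0.22*255,0,255).astype(np.uint8)
cv2.imwrite('pics/h0.png',cv2.resize(cv2.applyColorMap(im[80:260,150:350],cv2.COLORMAP_JET),None,fx=3.2,fy=3.2,interpolation=cv2.INTER_NEAREST))
m=(abs(H-0.01)<0.004)&(P[...,0]>.2)&(P[...,0]<.75); 
print('above .19'); k=(H>.19)&(H<.215)&(abs(P[...,1]-.1)<.3); print(P[k].round(3)[:60])
E
```

```text
padL [0.5004 0.1683 0.1167]
padR [0.53   0.0031 0.1538]
weight [0.5293 0.0949 0.1838]
trL [0.5548 0.1653 0.0862]
trR [ 5.837e-01 -2.000e-04  1.255e-01]
tab [0.6345 0.0966 0.1796]
b1 [0.6707 0.107  0.1476]
b2 [0.6911 0.1107 0.1509]
bL [0.4005 0.1938 0.0453]
bR [ 0.447  -0.0679  0.0453]
tabA [0.6498 0.1006 0.1467]
tabB [0.628  0.1063 0.2072]
above .19
[[ 0.653  0.109  0.207]
 [ 0.653  0.107  0.207]
 [ 0.653  0.104  0.208]
 [ 0.653  0.102  0.203]
 [ 0.65   0.109  0.21 ]
 [ 0.65   0.106  0.208]
 [ 0.65   0.104  0.209]
 [ 0.65   0.102  0.206]
 [ 0.648  0.109  0.206]
 [ 0.647  0.107  0.208]
 [ 0.647  0.104  0.209]
 [ 0.648  0.102  0.205]
 [ 0.645  0.109  0.207]
 [ 0.645  0.107  0.208]
 [ 0.645  0.104  0.206]
 [ 0.645  0.102  0.208]
 [ 0.642  0.109  0.21 ]
 [ 0.642  0.106  0.211]
 [ 0.643  0.104  0.207]
 [ 0.642  0.101  0.21 ]
 [ 0.645  0.1    0.193]
 [ 0.64   0.109  0.207]
 [ 0.64   0.107  0.207]
 [ 0.64   0.104  0.207]
 [ 0.64   0.102  0.208]
 [ 0.64   0.099  0.205]
 [ 0.638  0.107  0.207]
 [ 0.637  0.104  0.21 ]
 [ 0.638  0.102  0.206]
 [ 0.638  0.099  0.204]
 [ 0.635  0.107  0.208]
 [ 0.635  0.104  0.208]
 [ 0.636  0.102  0.203]
 [ 0.635  0.099  0.207]
 [ 0.632  0.107  0.208]
 [ 0.632  0.104  0.209]
 [ 0.632  0.102  0.209]
 [ 0.633  0.099  0.206]
 [ 0.63   0.107  0.21 ]
 [ 0.63   0.104  0.207]
 [ 0.63   0.102  0.21 ]
 [ 0.63   0.099  0.207]
 [ 0.632  0.098  0.193]
 [ 0.627  0.106  0.211]
 [ 0.627  0.104  0.207]
 [ 0.627  0.102  0.209]
 [ 0.627  0.099  0.211]
 [ 0.628  0.097  0.205]
 [ 0.625  0.104  0.209]
 [ 0.625  0.102  0.206]
 [ 0.625  0.1    0.205]
 [ 0.626  0.097  0.201]
 [ 0.624  0.105  0.196]
 [ 0.624  0.103  0.195]
 [ 0.625  0.101  0.191]
 [ 0.531  0.079  0.19 ]
 [ 0.11  -0.014  0.193]
 [ 0.11  -0.016  0.193]
 [ 0.11  -0.019  0.193]
 [ 0.11  -0.021  0.193]]
```

View pics/h0.png

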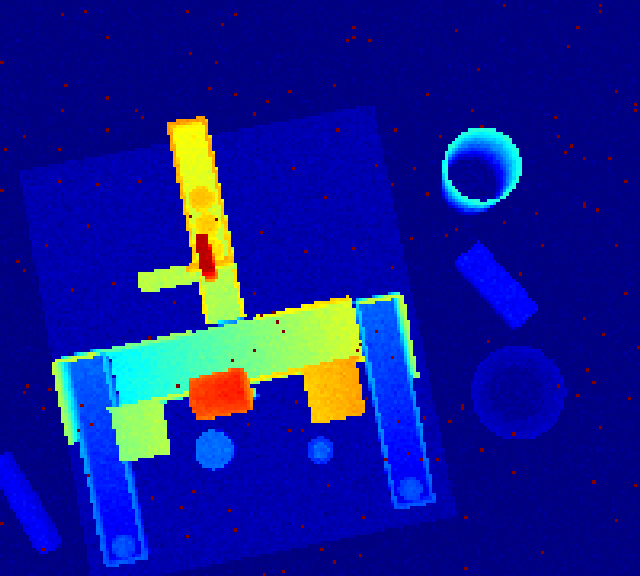

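Right pad is raised. Refine yaw and centres.

```bash
python3 - <<'E'
from h import *
P=np.load('pics/P.npy')
def reg(n,x0,x1,y0,y1):
    # crop coords in h0 image
    q=P[80+int(y0/3.2):80+int(y1/3.2),150+int(x0/3.2):150+int(x1/3.2)].reshape(-1,3); return q
def rect(q): return cv2.minAreaRect((q[:,:2]*1000).astype(np.float32))
q=reg('R',295,370,350,425); q=q[(q[:,2]>.143)&(q[:,2]<.17)]; print('padR',len(q),np.median(q,0),rect(q))
q=reg('L',105,175,400,470); q=q[(q[:,2]>.105)&(q[:,2]<.13)]; print('padL',len(q),np.median(q,0),rect(q))
q=reg('T',180,240,220,290); q=q[(q[:,2]>.2)&(q[:,2]<.215)]; print('tab',len(q),q.mean(0),rect(q))
q=reg('W',180,260,365,425); q=q[(q[:,2]>.165)&(q[:,2]<.2)]; print('mastw',len(q),q.mean(0),rect(q))
q=reg('Ramp',160,250,110,330); q=q[(q[:,2]>.1)&(q[:,2]<.17)]; print('ramp',rect(q))
q=P[90:270,150:300].reshape(-1,3); q=q[(q[:,2]>.006)&(q[:,2]<.3)]
m=(np.abs(P[...,2]-.01)<.005).astype(np.uint8); m[:90]=0; m[270:]=0; m[:,:140]=0; m[:,300:]=0
m=cv2.morphologyEx(m,cv2.MORPH_OPEN,np.ones((3,3))); q=P[m>0]; print('base',rect(q))
E
```

```text
padR 317 [0.53379563 0.00256986 0.15313022] ((532.7686767578125, 4.663642883300781), (47.69601058959961, 50.70884323120117), 10.119588851928711)
padL 284 [0.50324595 0.16688626 0.11641512] ((503.50201416015625, 167.36444091796875), (47.622108459472656, 46.563560485839844), 10.243277549743652)
tab 50 [0.63856332 0.10370802 0.20744065] ((639.0887451171875, 104.01810455322266), (28.743528366088867, 9.666315078735352), 10.79332447052002)
mastw 248 [0.5298258  0.09450823 0.17955966] ((530.6968994140625, 95.56583404541016), (35.511474609375, 47.065284729003906), 9.895156860351562)
ramp ((670.0479736328125, 121.88738250732422), (176.0528564453125, 65.7070083618164), 10.63582706451416)
base ((587.140625, 91.02362060546875), (400.7942199707031, 345.6593322753906), 10.047418594360352)
```

Call:
move_arm(moves=[{"tz":1,"gripper":1},{"tz":1,"wz":10.2,"gripper":1},{"tx":0.5,"ty":-0.8,"wz":10.2,"gripper":1},{"tx":0.5,"ty":-0.8,"wz":10.2,"gripper":1},{"tx":0.5,"ty":-0.8,"gripper":1},{"tx":0.5,"ty":-0.8,"gripper":1},{"tx":0.5,"ty":-0.8,"gripper":1},{"tx":0.5,"ty":-0.8,"gripper":1},{"tx":0.5,"ty":-0.8,"gripper":1},{"tx":0.5,"ty":-0.8,"gripper":1},{"tx":0.5,"ty":-0.8,"gripper":1},{"gripper":1}])

```text
invalid input
```

Call:
move_arm(moves=[{"tx":0,"ty":0,"tz":1,"wx":0,"wy":0,"wz":0,"gripper":1}], grip_force=20)

```text
time_s: 0.22
tool_pos: [0.1924, 0.511, 0.245]
orientation: [-0.002, 0.179, 0.984, -0.008]
contact_force: [-0.2, 1.2, 1.0]
gripper_width: 0.0697
```

Call:
move_arm(moves=[{"tx":0,"ty":0,"tz":1,"wx":0,"wy":0,"wz":10.2,"gripper":1},{"tx":0.5,"ty":-0.8,"tz":0.2,"wx":0,"wy":0,"wz":10.2,"gripper":1},{"tx":0.5,"ty":-0.8,"tz":0,"wx":0,"wy":0,"wz":10.2,"gripper":1},{"tx":0.5,"ty":-0.8,"tz":0,"wx":0,"wy":0,"wz":0,"gripper":1},{"tx":0.5,"ty":-0.8,"tz":0,"wx":0,"wy":0,"wz":0,"gripper":1},{"tx":0.5,"ty":-0.8,"tz":0,"wx":0,"wy":0,"wz":0,"gripper":1},{"tx":0.5,"ty":-0.8,"tz":0,"wx":0,"wy":0,"wz":0,"gripper":1},{"tx":0.5,"ty":-0.8,"tz":0,"wx":0,"wy":0,"wz":0,"gripper":1},{"tx":0.5,"ty":-0.8,"tz":0,"wx":0,"wy":0,"wz":0,"gripper":1},{"tx":0,"ty":0,"tz":0,"wx":0,"wy":0,"wz":0,"gripper":1}])

```text
time_s: 1.48
tool_pos: [0.396, 0.181, 0.305]
orientation: [-0.001, -0.096, 0.995, -0.009]
contact_force: [0.6, 0.4, -0.2]
gripper_width: 0.0003
```

Call:
move_arm(moves=[{"tx":0.6,"ty":-0.8,"tz":0,"wx":0,"wy":0,"wz":0,"gripper":1},{"tx":0.6,"ty":-0.8,"tz":0,"wx":0,"wy":0,"wz":0,"gripper":1},{"tx":0.6,"ty":-0.8,"tz":0,"wx":0,"wy":0,"wz":0,"gripper":1},{"tx":0.6,"ty":-0.8,"tz":0,"wx":0,"wy":0,"wz":0,"gripper":1},{"tx":0.3,"ty":-0.4,"tz":0,"wx":0,"wy":0,"wz":0,"gripper":1},{"tx":0,"ty":0,"tz":0,"wx":0,"wy":0,"wz":0,"gripper":1},{"tx":0,"ty":0,"tz":0,"wx":0,"wy":0,"wz":0,"gripper":1}])

```text
time_s: 2.35
tool_pos: [0.5321, 0.0028, 0.3018]
orientation: [-0.004, -0.102, 0.995, -0.005]
contact_force: [-1.3, 1.1, 0.3]
gripper_width: 0.0001
```

Call:
move_arm(moves=[{"tx":0.02,"ty":-0.1,"tz":-0.8,"wx":0,"wy":0,"wz":0,"gripper":1},{"tx":0,"ty":0,"tz":-0.8,"wx":0,"wy":0,"wz":0,"gripper":1},{"tx":0,"ty":0,"tz":-0.6,"wx":0,"wy":0,"wz":0,"gripper":1},{"tx":0,"ty":0,"tz":0,"wx":0,"wy":0,"wz":0,"gripper":1}])

```text
time_s: 2.85
tool_pos: [0.5308, 0.0043, 0.1914]
orientation: [-0.001, -0.106, 0.994, -0.005]
contact_force: [0.4, -0.5, 1.2]
gripper_width: 0.0001
```

```bash
python3 - <<'E'
from h import *
a,_=shot('scene','s1'); b,_=shot('top','t1')
x=cv2.resize(a[120:300,200:400],(400,360)); y=cv2.resize(b[90:270,150:350],(400,360))
cv2.imwrite('pics/m1.png',np.hstack([x,y])[...,::-1])
E
```

```text
(no output)
```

View pics/m1.png

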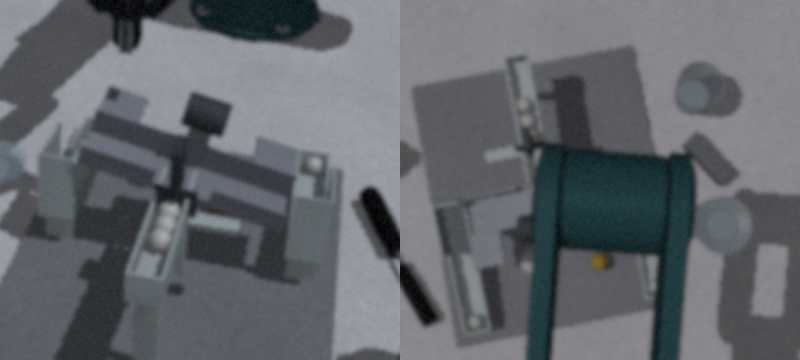

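```bash
python3 - <<'E'
from h import *
c=get_calibration('scene');
for p in ([.531,.004,.180],[.533,.003,.153],[.64,.104,.207]):
    q=Rm(c['orientation']).T@(np.array(p)-c['eye']);q=c['mtx']@q/q[2];print(q[:2],(q[:2]-[200,120])*2)
print(ctrl.get_state()['tool_pos'])
a,_=shot('scene','s2')
cv2.imwrite('pics/s2c.png',cv2.resize(a[90:290,190:390],(600,600))[...,::-1])
E
```

```text
[262.42204141 159.96863179] [124.84408281  79.93726357]
[261.48039296 170.90185809] [122.96078592 101.80371617]
[289.05021255 191.04246837] [178.1004251  142.08493673]
[0.53302299 0.00374214 0.19512199]
```

View pics/s2c.png

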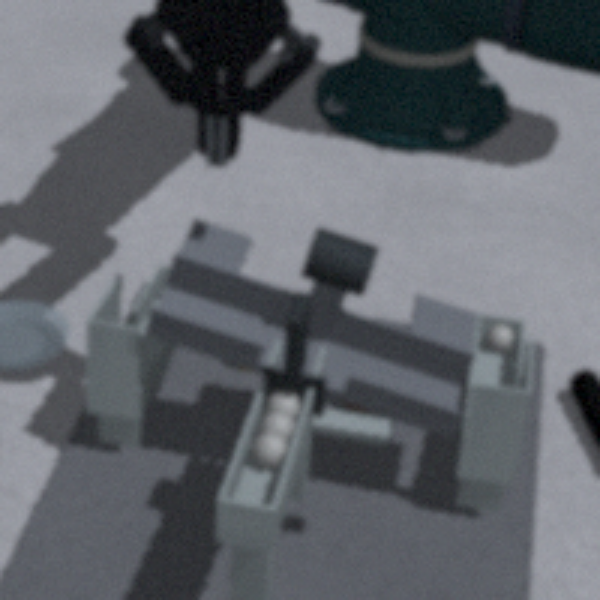

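```bash
python3 - <<'E'
from h import *
d=np.load('pics/s2.npy')
for v in range(136,150,1):
    print(v,[np.round(w('scene',u,v,d[v,u]),3).tolist() for u in (260,262,265)])
print(ctrl.get_state()['tool_pos'],ctrl.get_state()['qpos'])
E
```

```text
136 [[0.546, 0.005, 0.246], [0.544, 0.008, 0.246], [0.543, 0.014, 0.247]]
137 [[0.548, 0.006, 0.245], [0.545, 0.008, 0.244], [0.54, 0.013, 0.242]]
138 [[0.545, 0.004, 0.241], [0.546, 0.009, 0.243], [0.541, 0.013, 0.241]]
139 [[0.546, 0.005, 0.239], [0.545, 0.008, 0.239], [0.541, 0.013, 0.239]]
140 [[0.547, 0.005, 0.237], [0.545, 0.009, 0.237], [0.538, 0.012, 0.234]]
141 [[0.545, 0.004, 0.234], [0.545, 0.008, 0.235], [0.539, 0.013, 0.233]]
142 [[0.545, 0.004, 0.231], [0.544, 0.008, 0.232], [0.538, 0.012, 0.23]]
143 [[1.211, 0.298, 0.674], [0.546, 0.009, 0.231], [0.54, 0.013, 0.228]]
144 [[0.546, 0.005, 0.227], [0.545, 0.009, 0.228], [0.537, 0.012, 0.225]]
145 [[0.546, 0.005, 0.225], [0.544, 0.008, 0.225], [0.205, -0.129, -0.0]]
146 [[0.214, -0.142, -0.002], [0.209, -0.137, -0.004], [0.207, -0.128, -0.003]]
147 [[0.221, -0.138, -0.001], [0.217, -0.133, -0.002], [0.213, -0.125, -0.002]]
148 [[0.228, -0.135, 0.0], [0.221, -0.132, -0.003], [0.22, -0.123, -0.001]]
149 [[0.231, -0.134, -0.001], [0.231, -0.128, 0.001], [0.227, -0.119, 0.001]]
[0.53370467 0.00338309 0.19605826] [-0.09338027  0.04686306  1.42664732 -0.00984859  1.66011978 -1.87643326]
```

```bash
python3 - <<'E'
from h import *
for i in range(3):
    s=ctrl.get_state();print(s['time_s'],s['tool_pos'].round(4),s['contact_force'].round(2),s['gripper_width'])
    p,d=grab_frame('scene')
    c=d[120:170,262]; print([ (v+120, np.round(w('scene',262,v+120,c[v])[[0,2]],3).tolist()) for v in range(18,32,2)])
d=np.load('pics/s2.npy')
for (u,v) in ((262,171),(370,201),(300,177),(289,220),(330,320),(355,115)): print(u,v,w('scene',u,v,np.median(d[v-1:v+2,u-1:u+2])).round(3))
p,d=shot('wrist','w2'); print(get_calibration('wrist')['mount'])
cv2.imwrite('pics/w2.png',p[...,::-1])
E
```

```text
3.0 [0.5337 0.0034 0.1961] [ 0.03 -0.24 -0.09] -9.291561786659935e-06
[(138, [0.547, 0.243]), (140, [0.544, 0.237]), (142, [0.545, 0.233]), (144, [0.548, 0.23]), (146, [0.212, -0.002]), (148, [0.223, -0.001]), (150, [0.235, -0.0])]
3.05 [0.534  0.0031 0.1964] [-0.34 -0.26 -0.51] -0.00016003075430713192
[(138, [0.546, 0.242]), (140, [0.544, 0.237]), (142, [0.545, 0.232]), (144, [0.549, 0.231]), (146, [0.212, -0.002]), (148, [0.225, -0.0]), (150, [0.236, 0.001])]
3.1 [0.5341 0.0029 0.1964] [-0.29  0.16  0.35] 0.000155634129766879
[(138, [0.547, 0.243]), (140, [0.545, 0.237]), (142, [0.545, 0.233]), (144, [0.547, 0.229]), (146, [0.213, -0.001]), (148, [0.223, -0.002]), (150, [0.236, 0.0])]
262 171 [0.53  0.003 0.151]
370 201 [ 0.34   0.219 -0.   ]
300 177 [0.548 0.094 0.174]
289 220 [0.643 0.109 0.142]
330 320 [0.729 0.229 0.01 ]
355 115 [-0.101  0.071 -0.002]
[[-4.47142366e-04 -9.53132242e-01 -3.02553681e-01  7.66331610e-02]
 [ 9.99999588e-01 -6.65096432e-04  6.17353824e-04  1.12720608e-04]
 [-7.89647208e-04 -3.02553281e-01  9.53132147e-01 -1.71226089e-01]
 [ 0.00000000e+00  0.00000000e+00  0.00000000e+00  1.00000000e+00]]
```

View pics/w2.png

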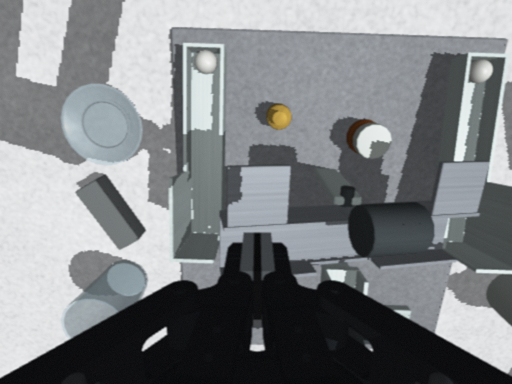

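```bash
python3 - <<'E'
from h import *
d=np.load('pics/w2.npy');c=get_calibration('wrist');K=c['mtx'];M=np.array(c['mount'])
s=ctrl.get_state();T=np.eye(4);T[:3,:3]=Rm(s['orientation']);T[:3,3]=s['tool_pos']
for u,v in ((258,240),(245,240),(250,250),(270,250),(260,195),(460,185),(390,230),(400,50),(205,62),(280,45),(230,240),(100,200)):
    z=np.median(d[v-1:v+2,u-1:u+2]); p=M@np.r_[np.linalg.inv(K)@[u,v,1]*z,1]
    print(u,v,round(float(z),3),'tool',p[:3].round(3),'world',(T@p)[:3].round(3))
E
```

```text
258 240 0.144 tool [ 0.01   0.001 -0.041] world [0.523 0.002 0.237]
245 240 0.144 tool [ 0.01  -0.005 -0.041] world [ 0.525 -0.004  0.237]
250 250 0.135 tool [ 0.01  -0.003 -0.05 ] world [ 0.524 -0.002  0.246]
270 250 0.135 tool [ 0.011  0.006 -0.051] world [0.522 0.007 0.246]
260 195 0.227 tool [0.003 0.002 0.044] world [0.531 0.004 0.152]
460 185 0.261 tool [-0.     0.166  0.078] world [0.5   0.164 0.116]
390 230 0.2 tool [-0.009  0.084  0.012] world [0.526 0.086 0.183]
400 50 0.328 tool [0.112 0.147 0.184] world [0.395 0.121 0.01 ]
205 62 0.301 tool [ 0.098 -0.049  0.151] world [ 0.449 -0.067  0.044]
280 45 0.328 tool [0.117 0.024 0.185] world [ 0.416 -0.     0.01 ]
230 240 0.266 tool [-0.046 -0.022  0.069] world [ 0.584 -0.01   0.127]
100 200 0.363 tool [-0.047 -0.178  0.17 ] world [ 0.618 -0.163  0.028]
```

The fingers in both pictures end about 30 mm behind the reported TCP, not 11 mm ahead of it. I'll descend carefully and check.

Call:
move_arm(moves=[{"tx":0,"ty":-0.1,"tz":-0.3,"wx":0,"wy":0,"wz":0,"gripper":1},{"tx":0,"ty":0,"tz":-0.3,"wx":0,"wy":0,"wz":0,"gripper":1},{"tx":0,"ty":0,"tz":-0.2,"wx":0,"wy":0,"wz":0,"gripper":1},{"tx":0,"ty":0,"tz":0,"wx":0,"wy":0,"wz":0,"gripper":1}])

```text
time_s: 3.7
tool_pos: [0.5335, -0.0031, 0.1526]
orientation: [0.002, -0.104, 0.995, -0.006]
contact_force: [0.5, 0.4, 0.7]
gripper_width: 0.0001
```

```bash
python3 - <<'E'
from h import *
s=ctrl.get_state();print(s['tool_pos'],s['contact_force'])
a,d=shot('scene','s3')
cv2.imwrite('pics/s3c.png',cv2.resize(a[90:290,190:390],(600,600))[...,::-1])
for v in range(136,176,3): print(v,w('scene',262,v,d[v,262]).round(3))
E
```

```text
[ 0.53354841 -0.00314068  0.15258261] [0.50258747 0.40828882 0.65671463]
136 [0.549 0.01  0.249]
139 [0.544 0.008 0.239]
142 [0.545 0.008 0.232]
145 [0.546 0.009 0.226]
148 [0.539 0.006 0.215]
151 [0.541 0.007 0.209]
154 [0.541 0.007 0.201]
157 [0.54  0.007 0.194]
160 [0.534 0.004 0.182]
163 [ 0.295 -0.099 -0.002]
166 [ 0.517 -0.003  0.154]
169 [0.524 0.    0.152]
172 [0.533 0.004 0.151]
175 [0.543 0.009 0.151]
```

View pics/s3c.png

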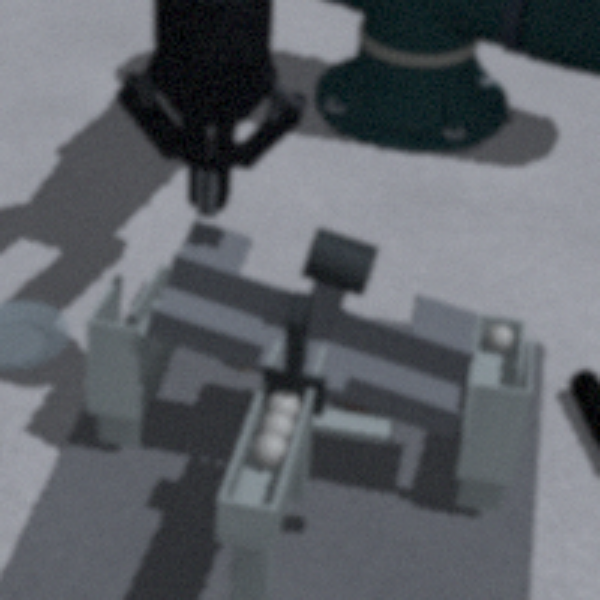

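Confirmed: the tip is about 28 mm above the TCP, so contact should come at TCP z ≈ 0.129. Pressing slowly now.

Call:
move_arm(moves=[{"tx":0,"ty":0,"tz":-0.2,"wx":0,"wy":0,"wz":0,"gripper":1},{"tx":0,"ty":0,"tz":-0.2,"wx":0,"wy":0,"wz":0,"gripper":1},{"tx":0,"ty":-0.03,"tz":-0.15,"wx":0,"wy":0,"wz":0,"gripper":1},{"tx":0,"ty":-0.03,"tz":-0.15,"wx":0,"wy":0,"wz":0,"gripper":1},{"tx":0,"ty":-0.03,"tz":-0.15,"wx":0,"wy":0,"wz":0,"gripper":1},{"tx":0,"ty":-0.03,"tz":-0.15,"wx":0,"wy":0,"wz":0,"gripper":1}])

```text
time_s: 4.5
tool_pos: [0.5349, -0.0096, 0.1014]
orientation: [0.004, -0.105, 0.994, -0.006]
contact_force: [-0.0, 0.2, -0.5]
gripper_width: 0.0001
```

```bash
python3 - <<'E'
from h import *
s=ctrl.get_state();print(s['tool_pos'],s['contact_force'])
a,d=shot('scene','s4')
cv2.imwrite('pics/s4c.png',cv2.resize(a[90:290,190:390],(600,600))[...,::-1])
E
```

```text
[ 0.53489768 -0.0096111   0.10136652] [-0.04297386  0.15093446 -0.53398714]
```

View pics/s4c.png

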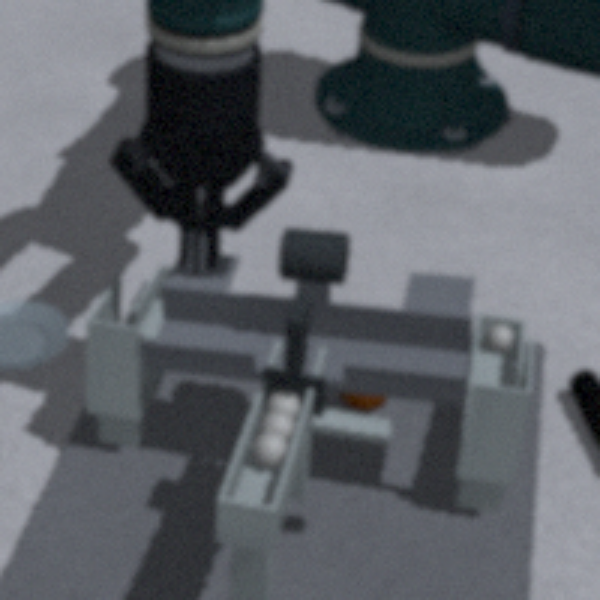

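Near level at tip height of about 0.129. I'll continue slightly.

Call:
move_arm(moves=[{"tx":0,"ty":-0.04,"tz":-0.1,"wx":0,"wy":0,"wz":0,"gripper":1},{"tx":0,"ty":-0.04,"tz":-0.1,"wx":0,"wy":0,"wz":0,"gripper":1},{"tx":0,"ty":0,"tz":0,"wx":0,"wy":0,"wz":0,"gripper":1}])

```text
time_s: 4.92
tool_pos: [0.5339, -0.014, 0.089]
orientation: [0.003, -0.104, 0.995, -0.006]
contact_force: [0.5, 0.7, -0.2]
gripper_width: -0.0003
```

```bash
python3 - <<'E'
from h import *
s=ctrl.get_state();print(s['tool_pos'],s['contact_force'])
a,d=shot('scene','s5')
cv2.imwrite('pics/s5c.png',cv2.resize(a[90:290,190:390],(600,600))[...,::-1])
E
```

```text
[ 0.53391045 -0.01399284  0.0889696 ] [ 0.46149581  0.65056771 -0.17070134]
```

View pics/s5c.png

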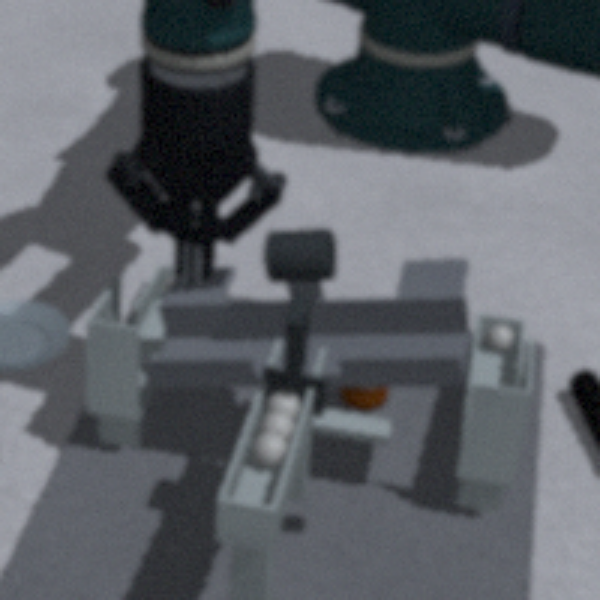

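```bash
python3 - <<'E'
from h import *
d=np.load('pics/s5.npy')
for cx,cy in ((435,275),(430,270),(445,280),(220,280)):
    u,v=int(190+cx/3),int(90+cy/3); print(w('scene',u,v,np.median(d[v-1:v+2,u-1:u+2])).round(4))
E
```

```text
[0.5028 0.1561 0.1531]
[0.4992 0.151  0.1517]
[0.5097 0.1642 0.1551]
[0.5285 0.005  0.1184]
```

Left pad is now at 0.153, so the gate is fully over. Now raise and move to the right of the tab.

Call:
move_arm(moves=[{"tx":0,"ty":0,"tz":0.5,"wx":0,"wy":0,"wz":0,"gripper":1},{"tx":0,"ty":0,"tz":0.9,"wx":0,"wy":0,"wz":0,"gripper":1},{"tx":0,"ty":0,"tz":0.9,"wx":0,"wy":0,"wz":0,"gripper":1},{"tx":0,"ty":0,"tz":0.6,"wx":0,"wy":0,"wz":0,"gripper":1},{"tx":0.7,"ty":0.4,"tz":0,"wx":0,"wy":0,"wz":0,"gripper":1},{"tx":0.7,"ty":0.4,"tz":0,"wx":0,"wy":0,"wz":0,"gripper":1},{"tx":0.7,"ty":0.4,"tz":0,"wx":0,"wy":0,"wz":0,"gripper":1},{"tx":0,"ty":0,"tz":0,"wx":0,"wy":0,"wz":0,"gripper":1},{"tx":0,"ty":0,"tz":0,"wx":0,"wy":0,"wz":0,"gripper":1}])

```text
time_s: 6.1
tool_pos: [0.6417, 0.0478, 0.2429]
orientation: [0.007, -0.104, 0.995, -0.006]
contact_force: [0.1, -0.7, -0.3]
gripper_width: -0.0001
```

```bash
python3 - <<'E'
from h import *
s=ctrl.get_state();print(s['tool_pos'],s['orientation'],s['contact_force'])
a,d=shot('scene','s6')
cv2.imwrite('pics/s6c.png',cv2.resize(a[90:290,190:390],(600,600))[...,::-1])
E
```

```text
[0.64165268 0.04781598 0.24287605] [ 0.00666605 -0.10402575  0.99453135 -0.00645047] [ 0.0589852  -0.70269191 -0.32855505]
```

View pics/s6c.png

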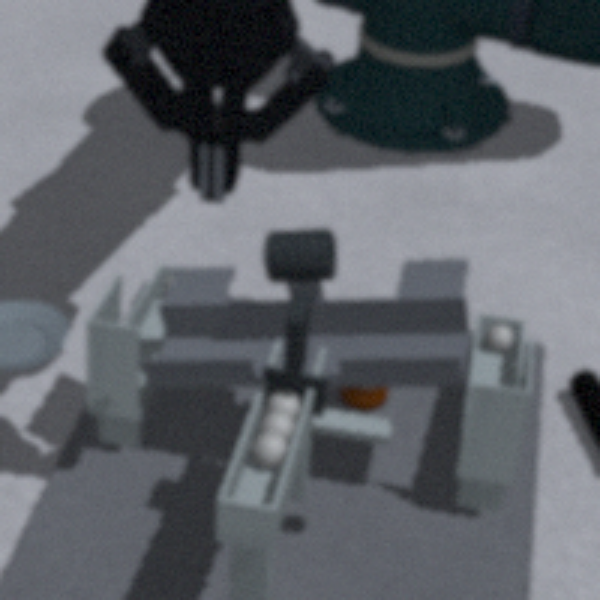

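Call:
move_arm(moves=[{"tx":0.06,"ty":0.1,"tz":-0.8,"wx":0,"wy":0,"wz":0,"gripper":1},{"tx":0,"ty":0,"tz":-0.6,"wx":0,"wy":0,"wz":0,"gripper":1},{"tx":0,"ty":0,"tz":-0.4,"wx":0,"wy":0,"wz":0,"gripper":1},{"tx":0,"ty":0,"tz":0,"wx":0,"wy":0,"wz":0,"gripper":1}])

```text
time_s: 6.65
tool_pos: [0.6418, 0.0502, 0.1543]
orientation: [0.009, -0.102, 0.995, -0.007]
contact_force: [0.4, 0.2, 1.0]
gripper_width: 0.0001
```

```bash
python3 - <<'E'
from h import *
s=ctrl.get_state();print(s['tool_pos'],s['orientation'],s['contact_force'])
a,d=shot('scene','s7')
cv2.imwrite('pics/s7c.png',cv2.resize(a[90:290,190:390],(600,600))[...,::-1])
for u in (255,262,268,275):print(u,[w('scene',u,v,d[v,u]).round(3).tolist() for v in range(166,190,3)])
E
```

```text
[0.64178266 0.05020524 0.15425477] [ 0.00899742 -0.10222378  0.99469685 -0.00689374] [0.41505971 0.2300516  1.04232797]
255 [[0.659, 0.045, 0.257], [0.66, 0.046, 0.251], [0.654, 0.043, 0.24], [0.655, 0.044, 0.234], [0.657, 0.044, 0.229], [0.657, 0.045, 0.223], [0.651, 0.042, 0.211], [0.651, 0.042, 0.204]]
262 [[0.309, -0.093, -0.002], [0.631, 0.046, 0.232], [0.634, 0.048, 0.228], [0.352, -0.074, 0.001], [0.653, 0.057, 0.23], [0.649, 0.054, 0.22], [0.653, 0.057, 0.217], [0.652, 0.056, 0.209]]
268 [[0.654, 0.068, 0.26], [0.655, 0.068, 0.255], [0.654, 0.068, 0.247], [0.65, 0.067, 0.238], [0.651, 0.067, 0.232], [0.652, 0.068, 0.226], [0.647, 0.065, 0.215], [0.646, 0.065, 0.208]]
275 [[0.292, -0.06, -0.003], [0.307, -0.054, -0.002], [0.638, 0.075, 0.239], [0.647, 0.079, 0.24], [0.649, 0.08, 0.235], [0.649, 0.08, 0.228], [0.373, -0.027, -0.001], [0.386, -0.022, 0.0]]
```

View pics/s7c.png

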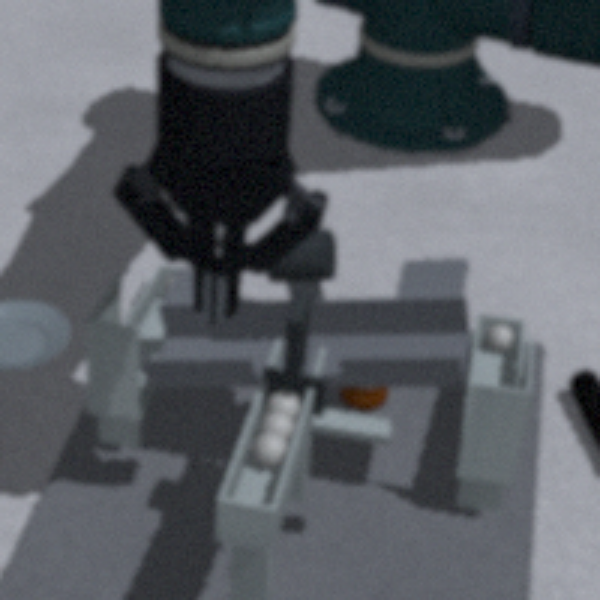

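Call:
move_arm(moves=[{"tx":-0.03,"ty":0.2,"tz":0,"wx":0,"wy":0,"wz":0,"gripper":1},{"tx":-0.03,"ty":0.2,"tz":0,"wx":0,"wy":0,"wz":0,"gripper":1},{"tx":-0.03,"ty":0.2,"tz":0,"wx":0,"wy":0,"wz":0,"gripper":1},{"tx":-0.03,"ty":0.2,"tz":0,"wx":0,"wy":0,"wz":0,"gripper":1},{"tx":-0.03,"ty":0.2,"tz":0,"wx":0,"wy":0,"wz":0,"gripper":1}])

```text
time_s: 7.32
tool_pos: [0.6359, 0.1023, 0.1612]
orientation: [0.014, -0.102, 0.995, -0.008]
contact_force: [-1.0, -2.1, -0.6]
gripper_width: -0.0003
```

```bash
python3 - <<'E'
from h import *
s=ctrl.get_state();print(s['tool_pos'],s['orientation'],s['contact_force'])
a,d=shot('scene','s8')
cv2.imwrite('pics/s8c.png',cv2.resize(a[90:290,190:390],(600,600))[...,::-1])
E
```

```text
[0.63590427 0.10225265 0.16121421] [ 0.0138855  -0.10159482  0.99469532 -0.00817922] [-0.99240644 -2.12768801 -0.63816408]
```

View pics/s8c.png

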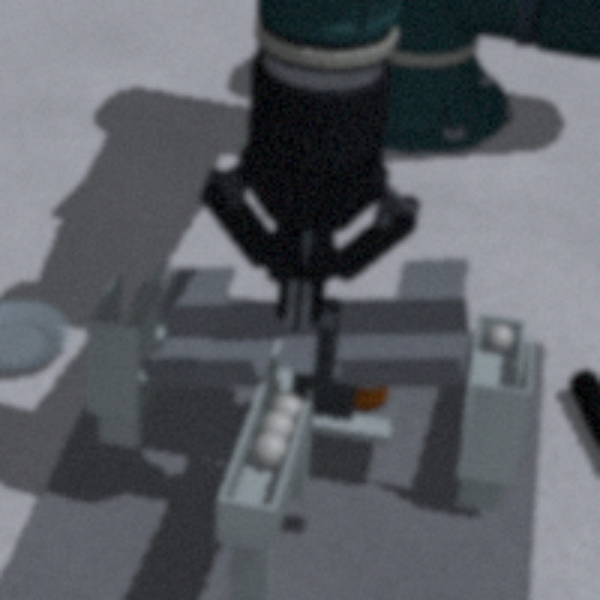

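The tab is moving, and TCP z has drifted up 7 mm. I'll correct that while continuing.

Call:
move_arm(moves=[{"tx":-0.03,"ty":0.2,"tz":-0.08,"wx":0,"wy":0,"wz":0,"gripper":1},{"tx":-0.03,"ty":0.2,"tz":-0.08,"wx":0,"wy":0,"wz":0,"gripper":1},{"tx":-0.03,"ty":0.2,"tz":-0.05,"wx":0,"wy":0,"wz":0,"gripper":1},{"tx":-0.02,"ty":0.1,"tz":-0.03,"wx":0,"wy":0,"wz":0,"gripper":1}])

```text
time_s: 7.88
tool_pos: [0.6337, 0.1234, 0.1544]
orientation: [0.017, -0.096, 0.995, -0.024]
contact_force: [-0.9, -12.6, 4.2]
gripper_width: -0.0006
```

```bash
python3 - <<'E'
from h import *
s=ctrl.get_state();print(s['tool_pos'],s['orientation'],s['contact_force'])
a,d=shot('scene','s9')
cv2.imwrite('pics/s9c.png',cv2.resize(a[90:290,190:390],(600,600))[...,::-1])
E
```

```text
[0.63372137 0.12341639 0.1544068 ] [ 0.01744471 -0.09649086  0.99489515 -0.02385047] [ -0.89849348 -12.64283096   4.20952935]
```

View pics/s9c.png

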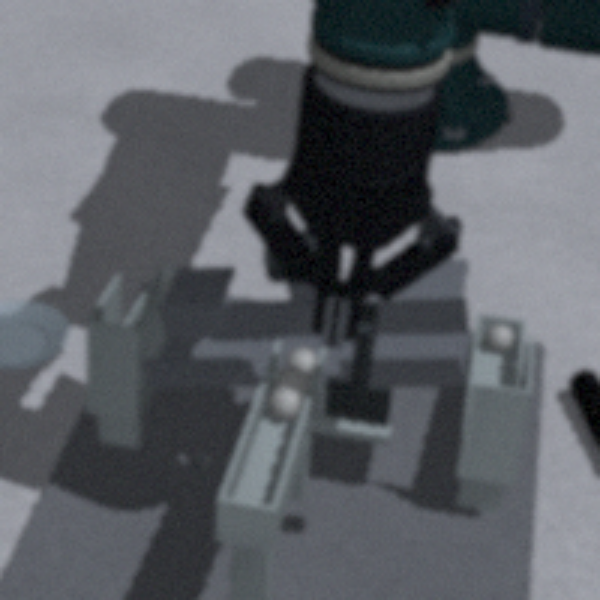

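The force is up to 12.6 N, so this is probably the end stop. I'll check the tab position and hold.

```bash
python3 - <<'E'
from h import *
d=np.load('pics/s9.npy')
for v in (196,200,204,208): print([w('scene',u,v,d[v,u]).round(3).tolist() for u in range(308,318,2)])
E
```

```text
[[0.637, 0.139, 0.205], [0.637, 0.143, 0.206], [0.635, 0.146, 0.205], [0.634, 0.149, 0.206], [0.536, 0.128, 0.128]]
[[0.647, 0.143, 0.204], [0.649, 0.147, 0.207], [0.646, 0.149, 0.206], [0.633, 0.15, 0.197], [0.536, 0.129, 0.118]]
[[0.649, 0.144, 0.197], [0.648, 0.147, 0.197], [0.649, 0.151, 0.2], [0.622, 0.148, 0.178], [0.544, 0.132, 0.114]]
[[0.649, 0.145, 0.189], [0.649, 0.148, 0.189], [0.646, 0.151, 0.188], [0.557, 0.132, 0.113], [0.557, 0.136, 0.115]]
```

Call:
move_arm(moves=[{"tx":-0.02,"ty":0.1,"tz":0,"wx":0,"wy":0,"wz":0,"gripper":1},{"tx":0,"ty":0,"tz":0,"wx":0,"wy":0,"wz":0,"gripper":1}])

```text
time_s: 8.18
tool_pos: [0.6338, 0.1219, 0.1546]
orientation: [0.018, -0.093, 0.995, -0.029]
contact_force: [-0.1, 0.4, -0.5]
gripper_width: 0.0002
```

```bash
python3 - <<'E'
from h import *
a,d=shot('scene','s10')
cv2.imwrite('pics/s10c.png',cv2.resize(a[90:290,190:390],(600,600))[...,::-1])
for v in (196,200,204,208): print([w('scene',u,v,d[v,u]).round(3).tolist() for u in range(308,320,2)])
E
```

```text
[[0.638, 0.139, 0.206], [0.638, 0.143, 0.207], [0.636, 0.146, 0.207], [0.633, 0.149, 0.206], [0.537, 0.128, 0.129], [0.537, 0.133, 0.131]]
[[0.646, 0.142, 0.204], [0.648, 0.146, 0.206], [0.647, 0.15, 0.207], [0.635, 0.15, 0.198], [0.538, 0.13, 0.12], [0.538, 0.134, 0.121]]
[[0.649, 0.144, 0.197], [0.65, 0.148, 0.199], [0.649, 0.151, 0.2], [0.623, 0.148, 0.179], [0.546, 0.132, 0.116], [0.546, 0.137, 0.117]]
[[0.649, 0.145, 0.188], [0.648, 0.148, 0.188], [0.65, 0.152, 0.191], [0.56, 0.133, 0.115], [0.558, 0.136, 0.115], [0.558, 0.141, 0.117]]
```

View pics/s10c.png

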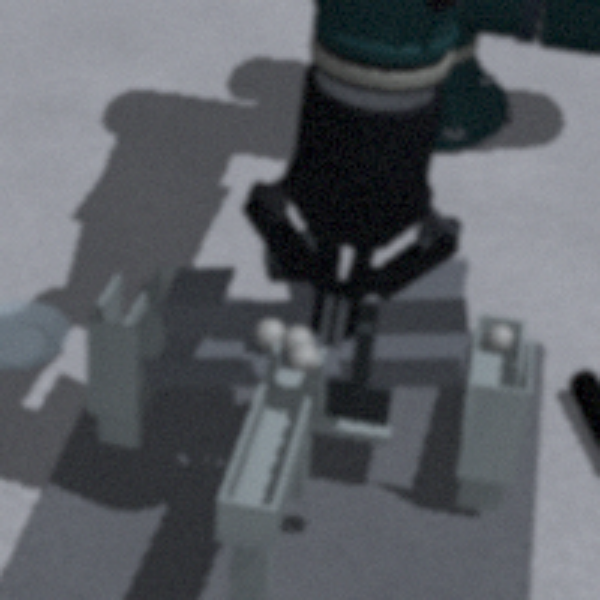

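Tab displaced ≈ 43–45 mm against the end stop, and all three balls are moving right on the gate. Backing off to the right, then up.

Call:
move_arm(moves=[{"tx":0.04,"ty":-0.2,"tz":0,"wx":0,"wy":0,"wz":0,"gripper":1},{"tx":0.02,"ty":-0.1,"tz":0.2,"wx":0,"wy":0,"wz":0,"gripper":1},{"tx":0,"ty":0,"tz":0.8,"wx":0,"wy":0,"wz":0,"gripper":1},{"tx":0,"ty":0,"tz":0.8,"wx":0,"wy":0,"wz":0,"gripper":1},{"tx":0,"ty":0,"tz":0.8,"wx":0,"wy":0,"wz":0,"gripper":1},{"tx":-0.6,"ty":0.6,"tz":0.3,"wx":0,"wy":0,"wz":0,"gripper":1},{"tx":-0.6,"ty":0.7,"tz":0,"wx":0,"wy":0,"wz":0,"gripper":1},{"tx":-0.6,"ty":0.8,"tz":0,"wx":0,"wy":0,"wz":0,"gripper":1},{"tx":-0.6,"ty":0.8,"tz":0,"wx":0,"wy":0,"wz":0,"gripper":1},{"tx":-0.5,"ty":0.8,"tz":0,"wx":0,"wy":0,"wz":0,"gripper":1},{"tx":-0.5,"ty":0.8,"tz":0,"wx":0,"wy":0,"wz":0,"gripper":1},{"tx":-0.5,"ty":0.8,"tz":0,"wx":0,"wy":0,"wz":0,"gripper":1},{"tx":-0.4,"ty":0.8,"tz":0,"wx":0,"wy":0,"wz":0,"gripper":1},{"tx":0,"ty":0,"tz":0,"wx":0,"wy":0,"wz":0,"gripper":1},{"tx":0,"ty":0,"tz":0,"wx":0,"wy":0,"wz":0,"gripper":1},{"tx":0,"ty":0,"tz":0,"wx":0,"wy":0,"wz":0,"gripper":1},{"tx":0,"ty":0,"tz":0,"wx":0,"wy":0,"wz":0,"gripper":1}])

```text
time_s: 10.35
tool_pos: [0.4129, 0.4241, 0.3117]
orientation: [0.021, -0.096, 0.995, -0.02]
contact_force: [0.2, 1.0, -0.2]
gripper_width: 0.0002
```

```bash
python3 - <<'E'
from h import *
s=ctrl.get_state();print(s['tool_pos'],s['contact_force'])
a,d=shot('scene','s11'); b,e=shot('top','t11')
cv2.imwrite('pics/m11.png',np.hstack([cv2.resize(a[130:290,190:350],(400,400)),cv2.resize(b[90:270,150:330],(400,400))])[...,::-1])
E
```

```text
[0.41294561 0.42407832 0.31169074] [ 0.16770512  0.95409422 -0.20842426]
```

View pics/m11.png

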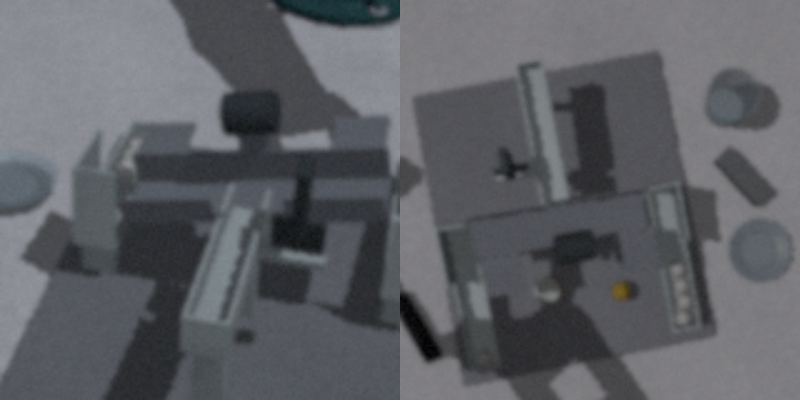

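The right chute holds a row of four balls, at picture (680,268) to (688,320). I'll measure them, the pads and the tab.

```bash
python3 - <<'E'
from h import *
a,d=grab_frame('top')
c=get_calibration('top');K=c['mtx'];vv,uu=np.mgrid[0:384,0:512]
P=np.stack([(uu-K[0,2])/K[0,0]*d,(vv-K[1,2])/K[1,1]*d,d],-1)@Rm(c['orientation']).T+c['eye']
yaw=.1765;o=np.array([.572,.0957]);Rr=np.array([[np.cos(yaw),np.sin(yaw)],[-np.sin(yaw),np.cos(yaw)]])
S=P.copy();S[...,:2]=(P[...,:2]-o)@Rr.T
k=(S[...,2]>.195)&(S[...,2]<.22)&(abs(S[...,0]-.065)<.04)&(abs(S[...,1])<.1);print('tab',k.sum(),S[k].mean(0))
for y in (-85,85):
    k=(abs(S[...,0]+.06)<.01)&(abs(S[...,1]-y/1e3)<.012)&(S[...,2]>.1);print('pad',np.median(S[k],0))
for f in ((673+6,270),(682,285),(684,302),(687,320),(486,355)):
    u,v=150+(f[0]-400)*.45,90+f[1]*.45; p=P[int(v),int(u)];print((Rr@(p[:2]-o)).round(3),p[2].round(3))
b=cv2.resize(a[180:250,260:330],(560,560),interpolation=cv2.INTER_CUBIC);g=cv2.resize(a[220:265,160:205],(230,560//560*230));
cv2.imwrite('pics/f.png',np.hstack([b,cv2.copyMakeBorder(g,0,330,0,0,0)])[...,::-1])
E
```

```text
tab 55 [0.06632319 0.03727083 0.20645215]
pad [-0.05970675 -0.08562505  0.11894885]
pad [-0.06010532  0.08154231  0.15677138]
[-0.089 -0.142] 0.056
[-0.11  -0.142] 0.051
[-0.13  -0.141] 0.049
[-0.157 -0.142] 0.045
[-0.148  0.124] 0.046
```

View pics/f.png

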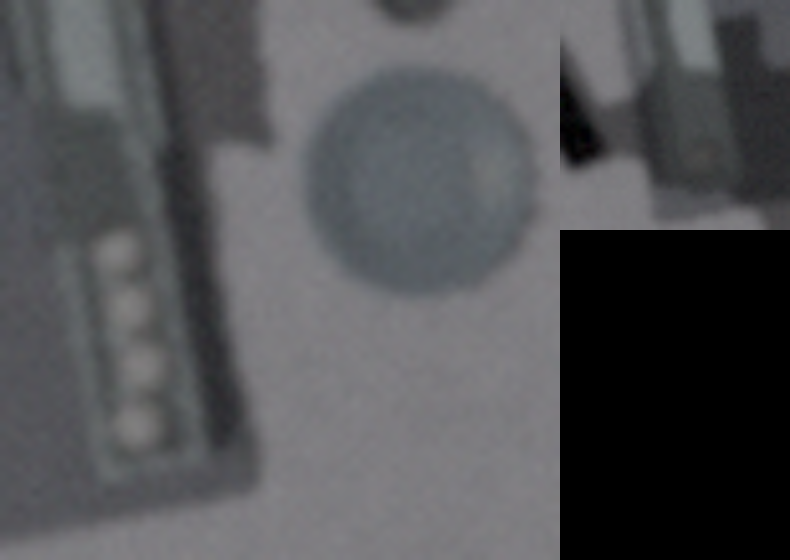

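```bash
python3 - <<'E'
from h import *
yaw=.1765;o=np.array([.572,.0957]);Rr=np.array([[np.cos(yaw),np.sin(yaw)],[-np.sin(yaw),np.cos(yaw)]])
c=get_calibration('top');K=c['mtx'];vv,uu=np.mgrid[0:384,0:512]
for d in (np.load('pics/top0.npy'),np.load('pics/t11.npy'),grab_frame('top')[1]):
    P=np.stack([(uu-K[0,2])/K[0,0]*d,(vv-K[1,2])/K[1,1]*d,d],-1)@Rm(c['orientation']).T+c['eye']
    P[...,:2]=(P[...,:2]-o)@Rr.T
    k=(P[...,2]>.2)&(P[...,2]<.215)&(abs(P[...,0]-.065)<.03)&(abs(P[...,1])<.1);q=P[k];print(k.sum(),q.mean(0),np.percentile(q[:,1],[5,95]))
s=ctrl.get_state();print(s['time_s'],s['tool_pos'],s['joint_velocities'].round(3))
E
```

```text
50 [ 0.0669353  -0.00380391  0.20744065] [-0.00804762  0.0005977 ]
48 [0.06673593 0.03751206 0.20762834] [0.03320954 0.04210994]
49 [0.0670043  0.03743936 0.20774727] [0.03309249 0.04199938]
10.55 [0.41268168 0.42448548 0.31151057] [0.007 0.003 0.001 0.    0.    0.001]
```

The stop is open 41 mm (35 mm needed) and the balls lie still, so I'm handing in.

```bash
python3 -c "
from workcell import job
print(job.finish_job())"
```

```text
the job is handed in; nothing more can be done
None
```

I pressed the raised right pad down until the seesaw was fully over. Then I pushed the stop tab left with the shut fingers, and the three balls ran into the right chute. I backed off and handed the job in at about 10.6 s; no verdict was reported.

**Last checks:**
- **Seesaw:** the left pad is now the raised one (about 0.155 m) and the right pad is low (about 0.118 m).
- **Stop:** it is open about 41 mm. That is short of the 45 mm end stop but above the 35 mm needed. The push force rose to 12.6 N at the end.
- **Balls:** four lie in a row in the lower half of the right chute (x about −0.09 to −0.16 m, z up to 0.056 m) and one lies in the left chute. None moved visibly between the last pictures.
- **Surroundings:** the things around the divider looked unmoved. I judged this by eye and did not measure each one.
- **Arm:** it stands well clear of everything.

**Disagreements:**
- **Fingertips:** the shut fingertips stood about 28 mm behind the reported TCP, not 11 mm ahead as stated. Both the scene and wrist cameras showed this, so I used the pictures for the heights.
- **Stand frame:** my frame was off sideways by about 8 mm. The balls measured y = −0.142 m (right) and +0.124 m (left) instead of ±0.132 m. Allowing for that, they sit in the middle of their chutes.

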